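# Mix the poster paints before a printing session

### The arm

A 6-joint arm with a two-finger parallel gripper is mounted at the origin on the work surface. World frame = base frame: x ahead of the robot, y to its left, z up, the work surface at z = 0. Lengths are in m, angles in rad, forces in N, time in s.
With the tool pointing down it reaches from about 0.225 to 0.725 m from the base axis. Payload 3.1 kg.
Tool frame: the origin (TCP) lies on the centre line of the jaws, within the pads' length; the fingertips stand 19 mm ahead of it and the grasp point (between the pads) is the TCP; z points along the fingers, y is the line along which they close (so a half turn about z gives the same grasp; the last joint's range is limited). The gripper opens to 85 mm and grips with 20 to 120 N. Pads are 22 mm wide; open, the fingers measure 114 mm over their backs; the gripper's body (76 mm by 85 mm) begins 54 mm behind the grasp point. The pads swing forward as they close: fully open they stand 13 mm farther back than shut.
Start: joints at [-1.233, 0.048, 0.099, 1.622, 0, 1.443], TCP at [0.236, -0.469, 0.25] pointing down, gripper open.
Joint ranges: [-2.91, 2.91], [-0.99, 1.94], [-1.21, 1.42], [-2.12, 2.29], [-1.49, 1.47], [-3.14, 3.14]. Speed limits (rad/s): [2.79, 2.79, 3.14, 3.14, 3.14, 3.14].

### API

Orientations are given as [roll, pitch, yaw] about the fixed x, y, z axes, in that order (R = Rz(yaw) Ry(pitch) Rx(roll)).
In Python, from plant import bot, viewer, order gives the robot as it stands. Calls block until the motion is done:
- bot.move_pose(position, orientation): joint-space move of the TCP to a pose.
- bot.movel(position, speed=0.15, rotation=None, stop_force=None): straight line of the TCP; rotation=None keeps the orientation; speed is the mean speed in m/s. With stop_force (N) it stops when the force on the tool has changed by that much, and returns True; else False.
- bot.move_joints(angles): joint-space move.
- bot.command_gripper(opening, force=None): finger opening in m; force is the grip in N (None keeps the last); returns when the fingers have stopped.
- bot.pause(seconds).
- bot.ik(position, orientation): joint angles nearest the present ones, or None.
- bot.sense(): the state.
- viewer.get_image(name): name is "scene" or "side" or "wrist"; returns the picture (480x640x3 uint8, red, green, blue); there is no depth.
- viewer.camera_info(name): a dict with "fx", "fy", "cx", "cy" (pixels), "dist_coeffs" ([k1, k2, p1, p2, k3] as OpenCV has them; the pictures are not rectified), "rvec" (rotation vector, rad) and "tvec" (3), from world to camera coordinates, as OpenCV has them; the wrist camera has in their place "tool_from_camera" (4x4, takes a point from camera to tool coordinates, whose origin is the TCP and whose axes are the flange's). Camera axes: x right, y down, z forward; pixel columns grow to the right and rows downward; lengths in m; the calibration is good to about 2 mm. A picture is of the moment at which its call begins: read the wrist's pose just before it. camera_info takes no time and is no camera call.
A pose or a line that the arm cannot do raises bot.PlanningError and nothing moves.
- order.finish_job(): hands the job in; it is judged then, once.
The state is a dict: "t": time; "joints": joint angles; "joint_velocities": joint speeds; "tau": joint torques, N m; "ee_pos": TCP position; "eef_rot": TCP orientation; "wrist_force": force on the tool from outside, world axes, zero at the start; "wrist_torque": the same for the moment, N m; "grip_width": finger opening in m; "gripper_force": force on a finger pad.
Only numpy, scipy, OpenCV 4.12 (cv2) and the standard library are available. Lean on these libraries where they do the work, as an engineer would, in place of code of your own. Each camera call takes 0.05 s, during which the arm holds its last target. There are 200 camera calls.

### The job

Start the bench mixer by pressing its green, blue and yellow keys one at a time in that order, then mix every paint bottle that is there, lightest to darkest (white, yellow, red, black): hold the bottle upright and press it down on the middle of the sprung pad until the pad is fully depressed, keep it there for three seconds, and stand the bottle upright in the wooden tray. When all the bottles stand in the tray, press the red key to switch the mixer off; never press two keys together, and leave the other things on the table alone.

Things in the scene. Friction and masses are not known exactly. Their poses are not given: they have to be found in the camera images.
- paint_white: white paint bottle with a grey cap; may be absent. Squat: body 70 mm across, 50 mm high; neck 32 mm across; tall cap 42 mm across, from 59 to 98 mm above the base, good to grip. About 0.24 kg. Origin at the centre of the underside, z up through the cap.
- paint_yellow: yellow paint bottle with a grey cap; may be absent. Squat: body 70 mm across, 50 mm high; neck 32 mm across; tall cap 42 mm across, from 59 to 98 mm above the base, good to grip. About 0.24 kg. Origin at the centre of the underside, z up through the cap.
- paint_red: red paint bottle with a grey cap; may be absent. Squat: body 70 mm across, 50 mm high; neck 32 mm across; tall cap 42 mm across, from 59 to 98 mm above the base, good to grip. About 0.24 kg. Origin at the centre of the underside, z up through the cap.
- paint_black: black paint bottle with a grey cap; may be absent. Squat: body 70 mm across, 50 mm high; neck 32 mm across; tall cap 42 mm across, from 59 to 98 mm above the base, good to grip. About 0.24 kg. Origin at the centre of the underside, z up through the cap.
- mixer: grey bench mixer bolted to the table, 210 mm (x) by 190 mm (y), casing top 56 mm above the table, with a sprung black round pad towards its own +x side and a row of four keys along its -x side. Origin at the centre of its underside, z up. Its place differs from start to start, on the left or the right.
- pad_rest (a point): centre of the top face of the mixer's sprung pad when it is up, 82 mm above the table; fixed to the mixer. The pad is flat, 80 mm across, and clear of the keys by 50 mm.
- pad (a joint): how far the sprung pad is pressed down, m: 0 up, 0.012 fully depressed against its stop; starts to move at about 2.5 N, fully down takes about 13 N
- key_green_top (a point): centre of the top of the mixer's green key (26 mm across; the keys stand 42 mm apart in the order green, blue, yellow, red towards the mixer's -y); it moves with the key
- key_green (a joint): travel of the green spring key, m: 0 up, 0.006 fully pressed, taking about 4.5 N
- key_blue_top (a point): centre of the top of the mixer's blue key (26 mm across; the keys stand 42 mm apart in the order green, blue, yellow, red towards the mixer's -y); it moves with the key
- key_blue (a joint): travel of the blue spring key, m: 0 up, 0.006 fully pressed, taking about 4.5 N
- key_yellow_top (a point): centre of the top of the mixer's yellow key (26 mm across; the keys stand 42 mm apart in the order green, blue, yellow, red towards the mixer's -y); it moves with the key
- key_yellow (a joint): travel of the yellow spring key, m: 0 up, 0.006 fully pressed, taking about 4.5 N
- key_red_top (a point): centre of the top of the mixer's red key (26 mm across; the keys stand 42 mm apart in the order green, blue, yellow, red towards the mixer's -y); it moves with the key
- key_red (a joint): travel of the red spring key, m: 0 up, 0.006 fully pressed, taking about 4.5 N
- tray: shallow wooden tray fixed to the table, 230 mm (x) by 250 mm (y) outside, walls 7 mm thick and 14 mm high, inner floor about 7 mm above the table. Origin at the centre of its underside, z up. It stands on the side that the mixer does not take.
- brayer: ink roller, red handle, 190 mm long, 38 mm high, lying among the paint bottles; a bystander to be left alone. Origin at its underside.
- sponge: yellow and green sponge, 100 x 65 x 37 mm, far side; a bystander to be left alone. Origin at its underside.
- amber_bottle: amber glass bottle, 68 mm wide, 150 mm high, far side; a bystander to be left alone. Origin at its underside.
- tin: red tin, 66 mm wide, 115 mm high, far side; a bystander to be left alone. Origin at its underside.
- brush_pot: white pot of brushes, 100 mm wide, 205 mm high, far side; a bystander to be left alone. Origin at its underside.
- water_cup: blue ceramic cup, 76 mm wide, 85 mm high, far side; a bystander to be left alone. Origin at its underside.
Not all that is in view belongs to the job. Several things look just like the paint_red: the one meant starts farthest to the robot's left. Leave any purple look-alike of the paint_yellow alone.

How it is judged:
By the outcome, as a careful person would: the job done as asked, in the order asked, and still so for the second after the job is handed in, with the robot touching nothing.
Of paint_white, paint_yellow, paint_red, paint_black only 3 to 4 are there at a start; the rules pass over those that are not, and their reading is None.
At some moment in a run one of paint_white, paint_yellow, paint_red, paint_black may be knocked a few centimetres aside while the robot is not near it.
Once in a run the grip may slacken for a moment while it holds something.
It also fails if it takes over 210 s, if anything falls off the work surface, if the arm or the gripper's body presses on something with over 40 N, if the wrist force passes 120 N, or if a joint passes its speed limit or range.

## Working session

There is one attempt and no reset: what is moved stays moved. The work goes in short steps, each a Python script; the robot and the scene stay as the last script left them, time stands still between calls to the robot, and variables do not carry over. Pictures are saved under pics/ and viewed, at most 14 in all, crops included, and the job is handed in when it is done.

```bash
ls; mkdir -p pics; python3 - <<'E'
from plant import bot, viewer, order
import cv2
for n in ("scene","side","wrist"):
    print(n,viewer.camera_info(n))
    if n!="wrist": cv2.imwrite(f"pics/{n}0.png",cv2.cvtColor(viewer.get_image(n),cv2.COLOR_RGB2BGR))
s=bot.sense(); print(s)
E
```

```text
pics
scene {'fx': 467.7704010568496, 'fy': 467.7704010568496, 'cx': 314.79674711890374, 'cy': 241.2045488474363, 'dist_coeffs': array([0.03083792, 0.        , 0.        , 0.        , 0.        ]), 'rvec': array([ 1.23709175,  2.06852521, -1.08508756]), 'tvec': array([ 0.24343284, -0.18636342,  1.43273886])}
side {'fx': 545.318255275478, 'fy': 545.318255275478, 'cx': 319.75051364955465, 'cy': 245.49481778894256, 'dist_coeffs': array([-0.07637814,  0.        ,  0.        ,  0.        ,  0.        ]), 'rvec': array([ 0.80004107, -2.35399385,  1.36153176]), 'tvec': array([0.41413496, 0.23861489, 0.77145239])}
wrist {'fx': 428.5913494099747, 'fy': 428.5913494099747, 'cx': 325.0412217549838, 'cy': 231.81161374997887, 'dist_coeffs': array([0.00040252, 0.        , 0.        , 0.        , 0.        ]), 'tool_from_camera': array([[-2.02562614e-03, -9.53514367e-01, -3.01340751e-01,
         7.69739994e-02],
       [ 9.99997789e-01, -1.76139131e-03, -1.14856599e-03,
        -2.29125182e-04],
       [ 5.64395195e-04, -3.01342411e-01,  9.53515827e-01,
        -1.24213427e-01],
       [ 0.00000000e+00,  0.00000000e+00,  0.00000000e+00,
         1.00000000e+00]])}
{'t': 0.1, 'joints': array([-1.23279909e+00,  4.86979697e-02,  9.77085426e-02,  1.62202965e+00,
        3.71498444e-06,  1.44300877e+00]), 'joint_velocities': array([-0.0007624 , -0.00120362,  0.00463507, -0.00118501, -0.00014532,
       -0.00012659]), 'tau': array([ 1.68815895e-03, -3.39851224e+01,  3.20935965e+01,  1.58148125e-02,
       -2.12315408e-04, -6.06298840e-06]), 'ee_pos': array([ 0.2356057 , -0.46856146,  0.24920008]), 'eef_rot': array([-3.13938850e+00, -2.86952099e-04,  4.65784473e-01]), 'wrist_force': array([-0.50462367, -0.12374318,  0.30280182]), 'wrist_torque': array([-0.05683778, -0.02275592,  0.05823421]), 'gripper_force': 0.0, 'grip_width': 0.08555390409072612}
```

View pics/scene0.png

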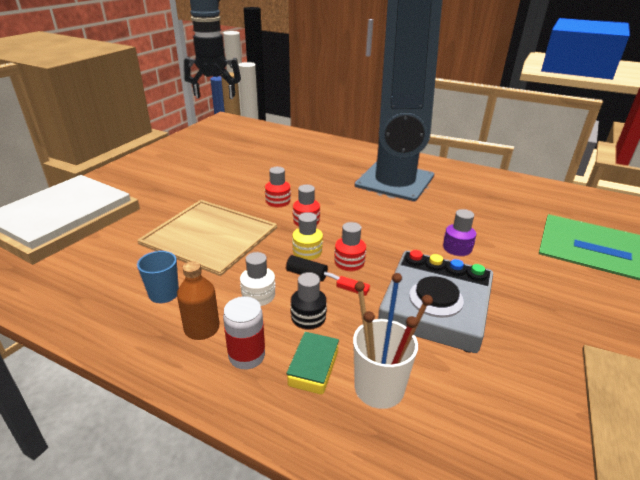

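View pics/side0.png

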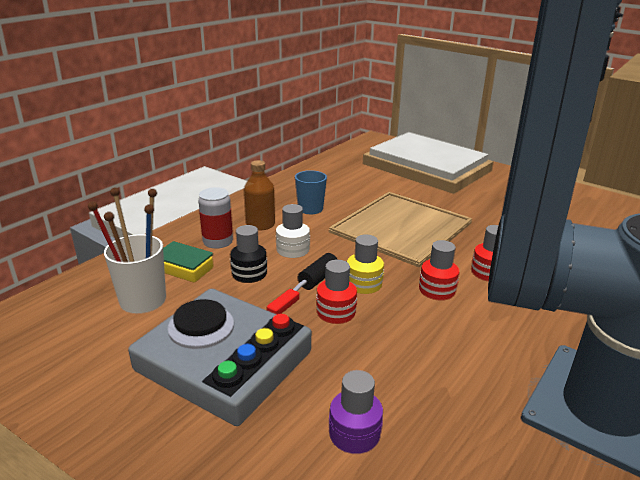

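The scene view faces the robot, so image right is robot left. The mixer is on the left (pad at 437,291) and the tray is on the right. All four bottles are there: white (257,280), yellow (307,238), red (350,247; the leftmost of three) and black (308,300). I'll triangulate from the two views.

```bash
cat > h.py <<'E'
from plant import bot, viewer, order
import numpy as np, cv2
from scipy.spatial.transform import Rotation as R
INFO={}
def cam(name, state=None):
    "K, dist, rvec, tvec (world to camera)"
    c=INFO.setdefault(name, viewer.camera_info(name))
    K=np.array([[c["fx"],0,c["cx"]],[0,c["fy"],c["cy"]],[0,0,1]])
    if name!="wrist": return K,c["dist_coeffs"],c["rvec"],c["tvec"]
    T=np.eye(4); T[:3,:3]=R.from_euler("xyz",state["eef_rot"]).as_matrix(); T[:3,3]=state["ee_pos"]
    M=np.linalg.inv(T@c["tool_from_camera"])
    return K,c["dist_coeffs"],cv2.Rodrigues(M[:3,:3])[0].ravel(),M[:3,3]
def project(P,c): return cv2.projectPoints(np.asarray(P,float).reshape(-1,3),c[2],c[3],c[0],c[1])[0][:,0]
def on_plane(uv,z,c):
    n=cv2.undistortPoints(np.array(uv,float).reshape(-1,1,2),c[0],c[1])[:,0]
    Rm=cv2.Rodrigues(c[2])[0]; o=-Rm.T@c[3]; d=np.c_[n,np.ones(len(n))]@Rm
    return o+d*((z-o[2])/d[:,2:])
def triang(uvs,cams):
    P=[np.c_[cv2.Rodrigues(c[2])[0],c[3]] for c in cams]
    n=[cv2.undistortPoints(np.array(u,float).reshape(-1,1,2),c[0],c[1])[:,0].T for u,c in zip(uvs,cams)]
    X=cv2.triangulatePoints(P[0],P[1],n[0],n[1]); return (X[:3]/X[3]).T
def shot(name,file=None):
    s=bot.sense(); im=cv2.cvtColor(viewer.get_image(name),cv2.COLOR_RGB2BGR)
    if file: cv2.imwrite("pics/"+file,im)
    return im,cam(name,s),s
E
python3 - <<'E'
from h import *
np.set_printoptions(precision=4,suppress=True)
A=cam("scene");B=cam("side")
names="white yellow red black red2 purple kr ky kb kg pad".split()
a=[(256,260),(307,219),(350,229),(308,281),(306,190),(463,216),(416,255),(436,259),(457,265),(478,269),(437,291)]
b=[(292,210),(366,240),(338,267),(247,231),(443,246),(358,379),(281,321),(264,335),(247,352),(228,369),(200,316)]
X=triang([a,b],[A,B])
for n,x,u in zip(names,X,a): print(n,x,"scene@.098" if len(n)>3 or n=="red" else "", on_plane([u],.098 if (len(n)>3 or n=="red") else .082 if n=="pad" else .062,A)[0])
print("tray",on_plane([(142,236),(197,204),(276,234),(216,268)],.014,A), on_plane([(331,226),(388,194),(471,222),(421,262)],.014,B))
print("brayer",on_plane([(290,265),(325,272),(340,280),(368,287)],.02,A))
E
```

```text
white [ 0.6454 -0.0695  0.0923] scene@.098 [ 0.6536 -0.0625  0.098 ]
yellow [ 0.4588 -0.056   0.0933] scene@.098 [ 0.4693 -0.0488  0.098 ]
red [0.4481 0.0468 0.0912] scene@.098 [0.4604 0.0531 0.098 ]
black [0.6543 0.053  0.093 ] scene@.098 [0.6618 0.0584 0.098 ]
red2 [ 0.337  -0.1252  0.0932] scene@.098 [ 0.3493 -0.1171  0.098 ]
purple [0.2721 0.2522 0.0932] scene@.098 [0.2851 0.2563 0.098 ]
kr [0.4452 0.1993 0.0715]  [0.4338 0.1981 0.062 ]
ky [0.4418 0.241  0.0733]  [0.4273 0.2397 0.062 ]
kb [0.4374 0.2831 0.0711]  [0.4269 0.2839 0.062 ]
kg [0.4328 0.3243 0.0724]  [0.4197 0.3251 0.062 ]
pad [0.5458 0.2713 0.0765]  [0.5543 0.2741 0.082 ]
tray [[ 0.6121 -0.4251  0.014 ]
 [ 0.4254 -0.4114  0.014 ]
 [ 0.4478 -0.1471  0.014 ]
 [ 0.6284 -0.1906  0.014 ]] [[ 0.6289 -0.1865  0.014 ]
 [ 0.6172 -0.4143  0.014 ]
 [ 0.3889 -0.4035  0.014 ]
 [ 0.3974 -0.1756  0.014 ]]
brayer [[ 0.5471 -0.049   0.02  ]
 [ 0.5321  0.0305  0.02  ]
 [ 0.5414  0.071   0.02  ]
 [ 0.5342  0.1323  0.02  ]]
```

```bash
python3 - <<'E'
from h import *
np.set_printoptions(precision=4,suppress=True)
A=cam("scene");B=cam("side")
print("far things (scene/side base): pot",on_plane([(381,401)],0,A),on_plane([(140,305)],0,B),"amber",on_plane([(200,333)],0,A),"sponge",on_plane([(312,378)],0,A),"tin",on_plane([(246,362)],0,A))
bot.move_pose([.48,-.29,.32],[np.pi,0,np.pi]); bot.pause(.3); im,c,s=shot("wrist","tray.png"); print(s["ee_pos"],s["t"])
bot.movel([.45,.0,.32],.25); 
bot.movel([.48,.25,.32],.25); bot.pause(.3); im2,c,s=shot("wrist","mix.png"); print(s["ee_pos"],s["t"],s["joints"])
cv2.imwrite("pics/both.png",np.vstack([cv2.resize(im,(400,300)),cv2.resize(im2,(400,300))]))
E
```

```text
far things (scene/side base): pot [[0.7707 0.2544 0.    ]] [[0.7362 0.2518 0.    ]] amber [[ 0.791  -0.1041  0.    ]] sponge [[0.7836 0.133  0.    ]] tin [[0.8083 0.0132 0.    ]]
[ 0.4798 -0.2902  0.3199] 2.225
[0.4801 0.2493 0.3203] 5.05 [ 0.3549  0.121   0.3179  1.7672 -0.      0.3562]
```

View pics/tray.png

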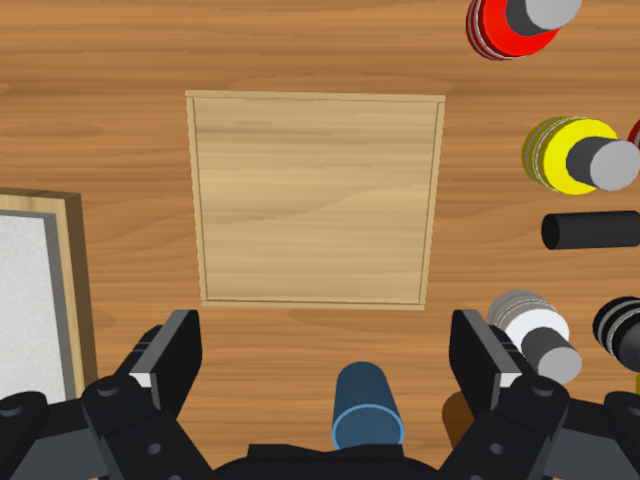

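View pics/mix.png

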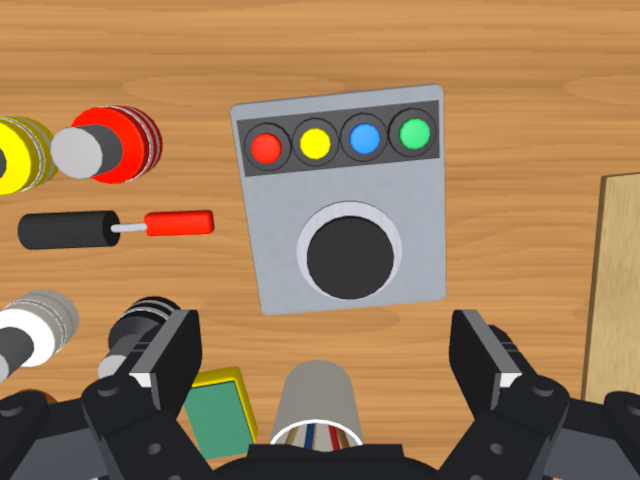

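The wrist views are clear. The tray's outer top corners are (187,91), (445,97), (425,308) and (203,305). The pad is at (350,257), and the red, yellow, blue and green keys are at (266,148), (315,143), (365,138) and (414,133).

```bash
python3 - <<'E'
from h import *
np.set_printoptions(precision=4,suppress=True)
def st(p): return dict(ee_pos=np.array(p),eef_rot=np.array([np.pi,0,np.pi]))
c=cam("wrist",st([.4798,-.2902,.3199]))
t=on_plane([(187,91),(445,97),(425,308),(203,305)],.014,c)[:,:2]
print("tray",t,t.mean(0),[np.linalg.norm(t[i]-t[i-1]) for i in range(4)])
c=cam("wrist",st([.4801,.2493,.3203]))
k=[(266,148),(315,143),(365,138),(414,133)]
for z in (.066,.07,.074,.078):
    x=on_plane(k,z,c); print(z,np.linalg.norm(x[3]-x[0])/3,x[:,:2].ravel())
print("pad",on_plane([(350,257)],.082,c))
m=on_plane([(236,104),(440,86),(445,299),(264,314)],.056,c)[:,:2]; print("mixer corners",m.ravel(),m.mean(0))
E
```

```text
tray [[ 0.3975 -0.4214]
 [ 0.4034 -0.1749]
 [ 0.628  -0.1787]
 [ 0.6237 -0.426 ]] [ 0.5131 -0.3003] [np.float64(0.22626673166021108), np.float64(0.2464913993095795), np.float64(0.22460922050541549), np.float64(0.24735867343752596)]
0.066 0.04298304694198738 [0.4457 0.1981 0.4415 0.2409 0.4373 0.2842 0.4332 0.3264]
0.07 0.04252881748013165 [0.4452 0.1986 0.4411 0.241  0.437  0.2839 0.4328 0.3256]
0.074 0.04207458801827593 [0.4448 0.1992 0.4407 0.241  0.4366 0.2835 0.4325 0.3248]
0.078 0.041620358556420205 [0.4443 0.1997 0.4403 0.2411 0.4362 0.2831 0.4322 0.324 ]
pad [[0.5414 0.2719 0.082 ]]
mixer corners [0.409  0.1723 0.3946 0.3484 0.5965 0.3694 0.6128 0.1875] [0.5032 0.2694]
```

```bash
cat >> h.py <<'E'
KEYS=dict(red=(.4448,.1992),yellow=(.4407,.2410),blue=(.4366,.2833),green=(.4325,.3248))
KROT=[np.pi,0,.098+np.pi/2]
PAD=(.542,.2725)
DOWN=[np.pi,0,np.pi]
def press_key(n):
    x,y=KEYS[n]
    s=bot.sense()["ee_pos"]
    bot.movel([x,y,.135],.12,rotation=KROT)
    bot.pause(.2); f0=bot.sense()["wrist_force"][2]
    hit=bot.movel([x,y,.080],.03,stop_force=8)
    s=bot.sense(); print(n,hit,s["ee_pos"].round(4),"dF",(s["wrist_force"][2]-f0).round(2),"t",round(s["t"],1))
    bot.pause(.3); s=bot.sense(); print("  held",s["ee_pos"].round(4),(s["wrist_force"][2]-f0).round(2))
    bot.movel([x,y,.135],.1)
E
python3 - <<'E'
from h import *
bot.command_gripper(0.0,60)
x,y=KEYS["green"]; bot.move_pose([x,y,.2],KROT); print(bot.sense()["joints"].round(2),bot.sense()["grip_width"])
press_key("green")
E
```

```text
[ 0.52  0.08  0.04  1.52 -0.    1.99] 0.0003102539834189852
green True [0.4324 0.3248 0.0912] dF 4.29 t 9.6
  held [0.4324 0.3248 0.0911] 4.81
```

Green was held at 4.8 N, about the force given for full travel. I'll log the force profile on blue to confirm what full travel looks like.

```bash
python3 - <<'E'
from h import *
x,y=KEYS["blue"]
bot.movel([x,y,.135],.12,rotation=KROT); bot.pause(.3); f0=bot.sense()["wrist_force"][2]
z=.102; bot.movel([x,y,z],.05)
while z>.084:
    z-=.001; bot.movel([x,y,z],.02); bot.pause(.1); s=bot.sense(); f=s["wrist_force"][2]-f0
    print(round(s["ee_pos"][2],4),round(f,2))
    if f>9: break
bot.pause(.2); bot.movel([x,y,.135],.1); print(bot.sense()["t"])
E
```

```text
0.1013 0.29
0.1 -0.24
0.099 0.47
0.098 0.18
0.0971 0.48
0.0962 1.56
0.0951 1.4
0.0941 2.17
0.0932 3.76
0.0921 4.07
0.0911 4.26
0.091 8.19
0.0909 11.79
17.425
```

```bash
cat >> h.py <<'E'
BOT=dict(white=(.6454,-.0695),yellow=(.4588,-.056),red=(.4481,.0468),black=(.6543,.053))
def locate(n,hover=None,file=None):
    "hover over the expected place, find the light grey cap top (z=.098); returns xy"
    p=np.array(hover if hover is not None else BOT[n],float)
    for i in range(2):
        bot.movel([p[0],p[1],.25],.25,rotation=DOWN); bot.pause(.25)
        im,c,s=shot("wrist",file and f"{i}{file}")
        hsv=cv2.cvtColor(im,cv2.COLOR_BGR2HSV)
        m=cv2.inRange(hsv,(0,0,110),(180,40,200)); m=cv2.morphologyEx(m,cv2.MORPH_OPEN,np.ones((5,5)))
        k,lab,st,cen=cv2.connectedComponentsWithStats(m)
        r=[]
        for j in range(1,k):
            x=on_plane([cen[j]],.098,c)[0]
            e=project([x+[.021,0,0],x-[.021,0,0],x+[0,.021,0],x-[0,.021,0]],c)
            area=np.pi/4*np.linalg.norm(e[0]-e[1])*np.linalg.norm(e[2]-e[3])
            if .7<st[j,4]/area<1.3 and np.linalg.norm(x[:2]-p)<.09:
                ring=project([x+[.03*np.cos(a),.03*np.sin(a),-.048] for a in np.linspace(0,6.28,24)],c).round().astype(int)
                px=hsv[ring[:,1].clip(0,479),ring[:,0].clip(0,639)]
                r.append((np.linalg.norm(x[:2]-p),x[:2],st[j,4]/area,np.median(px,0)))
        r.sort(key=lambda q:q[0])
        for q in r: print(n,i,"cap",q[1].round(4),"area ratio",round(q[2],2),"body hsv",q[3])
        if not r: return None
        p=r[0][1]
    return p
E
python3 - <<'E'
from h import *
x,y=KEYS["yellow"]
bot.movel([x,y,.135],.12,rotation=KROT); bot.pause(.3); f0=bot.sense()["wrist_force"][2]
bot.movel([x,y,.098],.05); h=bot.movel([x,y,.087],.02,stop_force=10); s=bot.sense(); print(h,s["ee_pos"],s["wrist_force"][2]-f0)
bot.pause(.3); s=bot.sense(); print(s["ee_pos"][2],s["wrist_force"][2]-f0)
bot.movel([x,y,.25],.15); bot.command_gripper(.07)
try: print(locate("white",file="white.png"))
finally: print(bot.sense()["t"])
E
```

```text
True [0.44138853 0.24125842 0.09117431] 2.7001468320960313
0.09106538054006569 5.169031476226609
None
23.9583
```

View pics/0white.png

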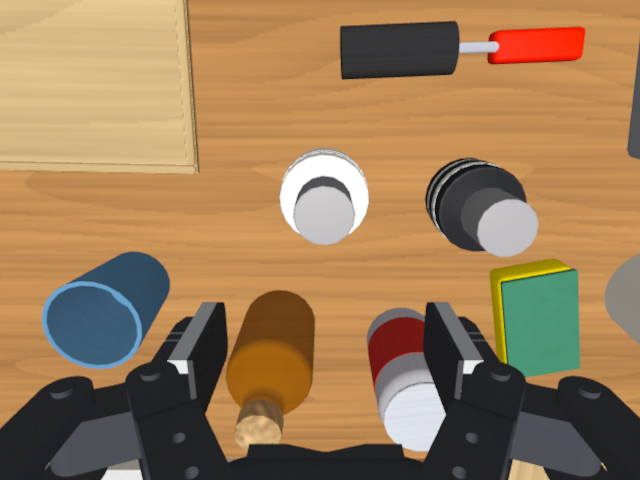

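```bash
python3 - <<'E'
from h import *
im=cv2.imread("pics/0white.png"); h=cv2.cvtColor(im,cv2.COLOR_BGR2HSV)
for p in [(324,214),(305,205),(345,220),(324,160),(324,185),(507,227),(420,415),(480,200)]: print(p,h[p[1],p[0]])
E
```

```text
(324, 214) [150   3 201]
(305, 205) [165   3 204]
(345, 220) [150   3 198]
(324, 160) [  0   0 255]
(324, 185) [140   8  97]
(507, 227) [150   3 195]
(420, 415) [108  14 231]
(480, 200) [135   6  82]
```

```bash
sed -i 's/(180,40,200)/(180,40,222)/' h.py; cat >> h.py <<'E'
TRAY=np.array((.513,-.300)); GZ=.080
SLOT={n:TRAY+d for n,d in dict(white=(.052,-.056),yellow=(-.052,-.056),red=(-.052,.056),black=(.052,.056)).items()}
def log(msg,f0=0):
    s=bot.sense(); print(msg,"t %.1f z %.4f Fz %.1f w %.4f grip %.0f"%(s["t"],s["ee_pos"][2],s["wrist_force"][2]-f0,s["grip_width"],s["gripper_force"])); return s
def fz(): return np.mean([bot.sense()["wrist_force"][2] for _ in range(3)])
def held(): return .036<bot.sense()["grip_width"]<.048
def grasp(n,p):
    bot.command_gripper(.07)
    bot.movel([*p,.13],.2,rotation=DOWN); bot.movel([*p,GZ],.08)
    bot.command_gripper(0.0,110); log("gripped")
    bot.movel([*p,.24],.15); log("lifted"); return held()
def mix():
    bot.movel([*PAD,.24],.25); bot.movel([*PAD,.175],.12); bot.pause(.3); f0=fz()
    hit=bot.movel([*PAD,.135],.02,stop_force=20); log(f"pressed {hit}",f0)
    z=bot.sense()["ee_pos"][2]; t0=bot.sense()["t"]; fs=[]
    for _ in range(60):
        bot.pause(.2); f=fz()-f0; fs.append(round(float(f),1))
        if f<15.5:
            z-=.0015; bot.movel([*PAD,z],.02,stop_force=20); log("push on",f0); t0=bot.sense()["t"] if f<13.5 else t0
        if bot.sense()["t"]-t0>3.6: break
    print("hold forces",fs); log("held",f0); ok=held()
    bot.movel([*PAD,.175],.06); bot.movel([*PAD,.24],.15); return ok
def place(n):
    p=SLOT[n]; bot.movel([*p,.24],.25); bot.movel([*p,.11],.15); bot.pause(.3); f0=fz()
    hit=bot.movel([*p,.078],.02,stop_force=4); log(f"placed {hit}",f0)
    bot.command_gripper(.065); bot.movel([*p,.13],.1); bot.movel([*p,.25],.2)
    q=locate(n,p); log(f"{n} in tray, off slot {None if q is None else (q-p).round(4)}")
def job(n,p=None):
    p=locate(n) if p is None else p
    assert p is not None
    assert grasp(n,p); assert mix(); place(n)
E
python3 - <<'E'
from h import *
p=locate("white")
if p is not None and np.hypot(*(p-BOT["white"]))<.06:
    print(grasp("white",p)); 
    if held():
        shot("wrist","w_held.png"); print(mix())
E
```

```text
white 0 cap [ 0.6434 -0.0698] area ratio 0.95 body hsv [  0.   0. 255.]
white 1 cap [ 0.6433 -0.0699] area ratio 0.95 body hsv [  0.   0. 255.]
gripped t 27.2 z 0.0815 Fz 3.4 w 0.0397 grip 111
lifted t 28.4 z 0.2384 Fz -2.5 w 0.0399 grip 111
True
pressed True t 32.3 z 0.1526 Fz 12.1 w 0.0400 grip 112
push on t 32.7 z 0.1539 Fz 10.6 w 0.0399 grip 112
push on t 33.2 z 0.1526 Fz 11.7 w 0.0399 grip 112
push on t 33.6 z 0.1515 Fz 13.0 w 0.0401 grip 112
push on t 34.1 z 0.1514 Fz 16.5 w 0.0398 grip 112
hold forces [10.8, 10.9, 12.2, 12.8, 16.8, 17.4, 16.5, 16.8, 17.2, 16.7, 16.5, 16.6, 17.7, 16.4, 16.7, 17.8, 17.4, 16.6, 16.7, 17.1, 16.5, 17.5, 17.9]
held t 37.9 z 0.1514 Fz 17.9 w 0.0398 grip 112
True
```

The white bottle was held fully down for 3.8 s: base at 0.070 m and about 17 N. Next I'll place it.

```bash
sed -i 's/\[\*PAD,.135\],.02,stop_force=20/[*PAD,.135],.02,stop_force=26/' h.py; python3 - <<'E'
from h import *
place("white")
shot("scene","s1.png"); p=locate("yellow",file="y.png")
E
```

```text
placed True t 44.1 z 0.0884 Fz 7.7 w 0.0398 grip 111
white 0 cap [ 0.5659 -0.3558] area ratio 1.01 body hsv [108.    4.5 236.5]
white 1 cap [ 0.5659 -0.3557] area ratio 1.01 body hsv [108.   4. 237.]
white in tray, off slot [0.0009 0.0003] t 46.9 z 0.2500 Fz 0.5 w 0.0648 grip 0
yellow 0 cap [ 0.483  -0.0363] area ratio 0.95 body hsv [ 29.5 255.  246. ]
yellow 1 cap [ 0.4829 -0.0361] area ratio 0.95 body hsv [ 29. 255. 248.]
```

View pics/1y.png

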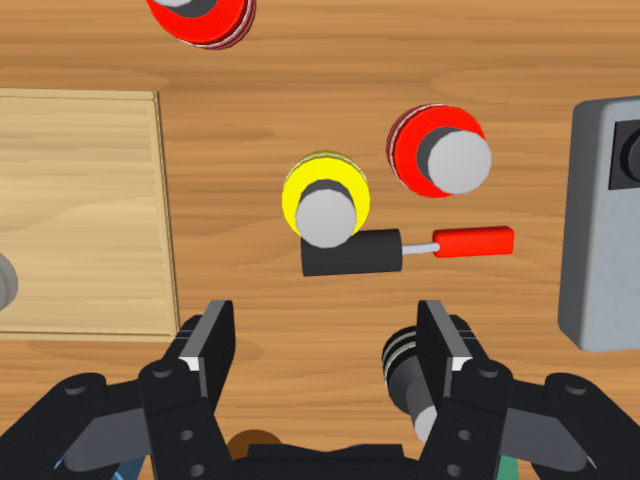

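View pics/s1.png

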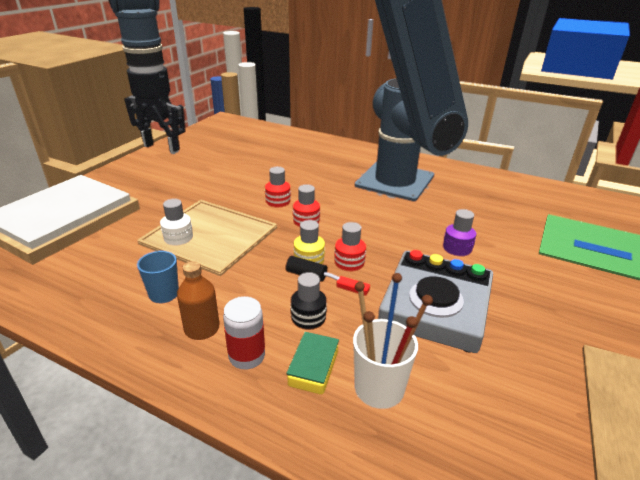

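White stands upright in the tray. Yellow has been knocked to (0.483,-0.036), with its cap at (326,217). It now stands beside the brayer, and the red cap is clear of the fingers. I'll carry on with the yellow bottle.

```bash
python3 - <<'E'
from h import *
job("yellow",np.array([.4829,-.0361]))
shot("scene","s2.png"); p=locate("red",file="r.png")
E
```

```text
gripped t 51.4 z 0.0812 Fz 5.4 w 0.0400 grip 111
lifted t 52.6 z 0.2386 Fz -2.5 w 0.0399 grip 111
pressed True t 56.4 z 0.1524 Fz 13.3 w 0.0399 grip 112
push on t 56.8 z 0.1537 Fz 11.4 w 0.0399 grip 112
push on t 57.3 z 0.1524 Fz 13.0 w 0.0396 grip 112
push on t 57.7 z 0.1514 Fz 13.2 w 0.0400 grip 112
push on t 58.2 z 0.1512 Fz 17.1 w 0.0401 grip 112
hold forces [12.7, 10.7, 13.2, 13.7, 17.3, 17.4, 17.8, 17.6, 17.5, 17.9, 17.5, 17.6, 17.8, 17.1, 16.8, 18.0, 17.6, 17.1, 17.5, 17.4]
held t 61.4 z 0.1512 Fz 17.4 w 0.0400 grip 112
placed True t 67.6 z 0.0883 Fz 6.9 w 0.0402 grip 111
yellow 0 cap [ 0.4619 -0.3557] area ratio 0.98 body hsv [ 29.  255.  232.5]
yellow 1 cap [ 0.4618 -0.3557] area ratio 0.98 body hsv [ 29.  255.  232.5]
yellow in tray, off slot [0.0008 0.0003] t 70.4 z 0.2500 Fz 0.2 w 0.0651 grip 0
red 0 cap [0.4452 0.0499] area ratio 0.93 body hsv [  3. 255. 255.]
red 1 cap [0.4452 0.0499] area ratio 0.93 body hsv [  3. 255. 255.]
```

View pics/1r.png

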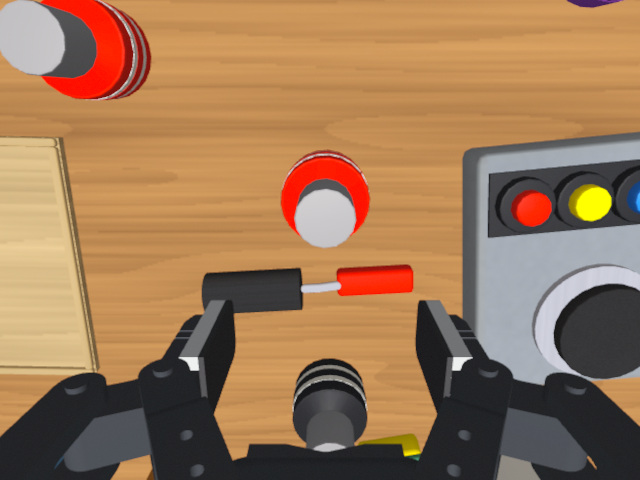

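Red's cap is at (326,215), and this is still the leftmost red, not one of the look-alikes. I'll tighten the hold timer and run red, then look at black.

```bash
sed -i 's/ if f<13.5 else t0//' h.py; python3 - <<'E'
from h import *
job("red",np.array([.4452,.0499]))
shot("scene","s3.png"); p=locate("black",file="b.png")
E
```

```text
gripped t 75.2 z 0.0812 Fz 4.0 w 0.0394 grip 111
lifted t 76.5 z 0.2386 Fz -2.8 w 0.0398 grip 111
pressed True t 79.9 z 0.1524 Fz 13.9 w 0.0396 grip 112
push on t 80.4 z 0.1536 Fz 10.7 w 0.0399 grip 112
push on t 80.8 z 0.1523 Fz 13.7 w 0.0401 grip 112
push on t 81.3 z 0.1513 Fz 13.9 w 0.0401 grip 112
push on t 81.7 z 0.1511 Fz 18.3 w 0.0396 grip 112
hold forces [13.6, 11.7, 13.2, 13.6, 18.2, 19.1, 18.1, 18.7, 18.2, 18.4, 18.4, 18.8, 17.6, 17.9, 17.6, 17.9, 18.1, 17.5, 19.0, 17.3, 18.1, 18.0]
held t 85.3 z 0.1511 Fz 18.0 w 0.0404 grip 112
placed True t 91.1 z 0.0882 Fz 7.7 w 0.0399 grip 111
red 0 cap [ 0.4621 -0.2439] area ratio 0.98 body hsv [  2. 255. 237.]
red 1 cap [ 0.4619 -0.2439] area ratio 0.98 body hsv [  2. 255. 237.]
red in tray, off slot [0.0009 0.0001] t 93.9 z 0.2500 Fz -0.6 w 0.0652 grip 0
black 0 cap [0.6521 0.0542] area ratio 0.95 body hsv [120.  17.  55.]
black 1 cap [0.6521 0.0542] area ratio 0.95 body hsv [123.   18.5  55. ]
```

View pics/s3.png

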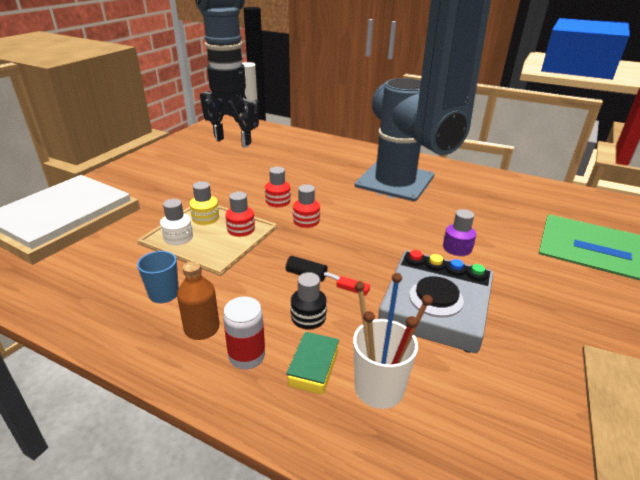

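White, yellow and red stand in the tray at (176,222), (203,204) and (240,215), and the bystanders haven't moved. Black hasn't moved either.

```bash
python3 - <<'E'
from h import *
job("black",np.array([.6521,.0542]))
shot("scene","s4.png")
E
```

```text
gripped t 98.5 z 0.0814 Fz 3.4 w 0.0393 grip 111
lifted t 99.7 z 0.2384 Fz -1.7 w 0.0398 grip 111
pressed True t 103.2 z 0.1526 Fz 11.7 w 0.0398 grip 113
push on t 103.6 z 0.1539 Fz 10.3 w 0.0399 grip 113
push on t 104.1 z 0.1526 Fz 12.4 w 0.0400 grip 113
push on t 104.5 z 0.1515 Fz 12.6 w 0.0401 grip 113
push on t 105.0 z 0.1513 Fz 16.4 w 0.0403 grip 113
push on t 107.0 z 0.1513 Fz 21.2 w 0.0398 grip 113
hold forces [10.6, 9.9, 11.8, 13.4, 17.7, 17.1, 17.2, 15.6, 16.0, 16.0, 16.9, 17.3, 14.6, 21.5, 19.5, 20.2, 20.0, 20.3, 20.4, 20.8, 20.2, 20.1, 20.9, 21.0, 20.4, 20.6, 20.8, 20.8, 19.9, 20.6, 21.3, 20.7]
held t 110.8 z 0.1513 Fz 20.7 w 0.0399 grip 113
placed True t 116.7 z 0.0884 Fz 7.6 w 0.0398 grip 111
black 0 cap [ 0.5659 -0.2441] area ratio 1.0 body hsv [120.   17.   47.5]
black 1 cap [ 0.5659 -0.244 ] area ratio 1.0 body hsv [120.   17.   47.5]
black in tray, off slot [0.0009 0.    ] t 119.5 z 0.2500 Fz -0.2 w 0.0650 grip 0
```

View pics/s4.png

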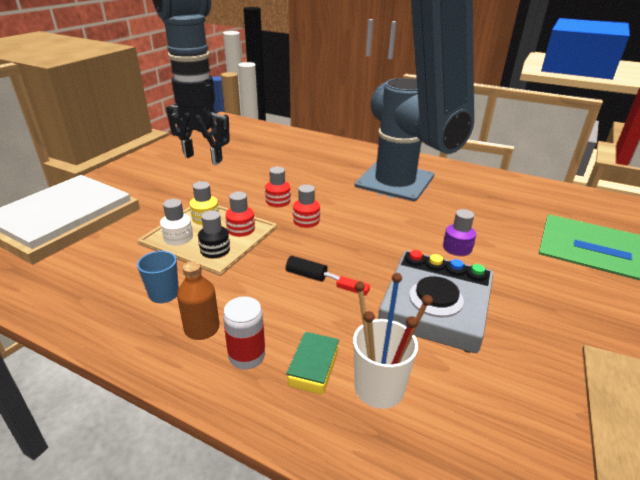

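All four bottles stand upright in the tray. The last step is the red key: press it, check the scene again, and hand the job in.

```bash
python3 - <<'E'
from h import *
x,y=KEYS["red"]
bot.movel([x,y,.25],.25,rotation=KROT); bot.command_gripper(0.0,60)
bot.movel([x,y,.115],.12); bot.pause(.4); f0=fz()
bot.movel([x,y,.099],.04); h=bot.movel([x,y,.087],.02,stop_force=10); bot.pause(.3); s=bot.sense(); print(h,s["ee_pos"],fz()-f0)
if fz()-f0<6:
    bot.movel([x,y,s["ee_pos"][2]-.001],.02); bot.pause(.2); log("more",f0)
bot.movel([x,y,.25],.12); bot.pause(.5); a=shot("scene")[0]; b=shot("side")[0]
cv2.imwrite("pics/end.png",np.vstack([cv2.resize(a,(400,300)),cv2.resize(b,(400,300))])); log("end")
E
```

```text
True [0.44531543 0.19935066 0.09106695] 5.169118065147872
more t 125.7 z 0.0910 Fz 5.4 w -0.0002 grip 3
end t 127.8 z 0.2500 Fz 0.4 w -0.0002 grip 0
```

View pics/end.png

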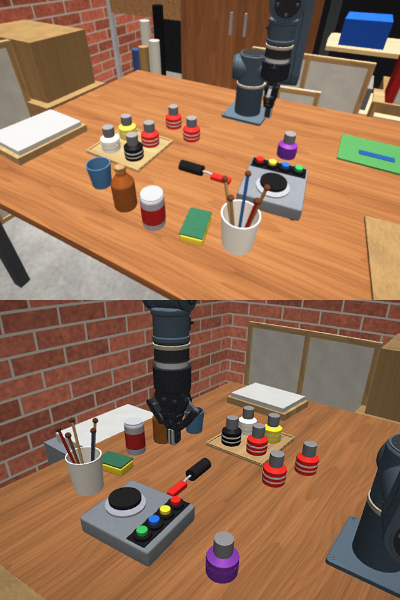

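The red key went down to the same stop height as the others (0.091 m). All four bottles are upright in the tray, the robot is clear of everything and the bystanders are in place, so I'm handing in.

```bash
python3 -c "
from plant import order; print(order.finish_job())"
```

```text
the job is handed in; nothing more can be done
None
```

The job is handed in at about 128 s: I pressed green, blue and yellow, held white, yellow, red and black fully down on the pad for over 3 s each and stood them upright in the tray, then pressed red; no verdict came back.

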